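# Clamp a carved brick with the cam-lever rod stop

### The job

Slide the push rod in until its rubber foot has pushed the carved brick square and flush against the wooden fence and bears on it firmly; the brick is brittle, so feel for it and do not squeeze it hard. Then flip the cam lever right over center, all the way down over the clamp block, so that the rod is locked and stays bearing on the brick. Leave the brush, the chisel and the rubbing stone where they lie.

Things in the scene. Friction and masses are not known exactly. Their poses are not given: they have to be found in the camera images.
- board: Wooden board screwed to the bench, 200 x 280 x 18 mm (x, y, z); origin at the centre of its underside, on the bench. Its +y is the way the rod is pushed in. An aluminium clamp block (x -42 to +20 mm, 40 mm long in y, top 71 mm above the bench) stands on it, centred at y = -94 mm, and carries rod and lever.
- fence_face (a point): Middle of the working face of the dark wooden fence on the board: 95 mm from the board's origin along its +y, 33 mm above the bench; the face is 180 mm long along x, 30 mm high and looks to -y. Fence 22 mm thick.
- brick_centre (a point): Centre of the loose grey piece of brick with a carved top, 140 x 80 x 40 mm (x, y, z), 0.72 kg, on the board between foot and fence, 7 to 20 mm short of the fence and up to 4 degrees askew. Flush: axes parallel to the board's, centre 55 mm from the board's origin along +y. 3 to 5 N slides it. Bearing firmly is 5 to 10 N from the foot; more than 14 N chips it.
- brick: The same brick; origin at the centre of its underside.
- knob (a point): Centre of the black knob on the rear end of the push rod: diameter 30 mm, 22 mm long along the rod, flat rear face 11 mm behind this point (along -y). Its axis is 45 mm above the bench and runs along the board's y at the board's x = 0; it can travel from y = -255 to -165 mm of the board. Only the bench is under it. Axes parallel to the board's.
- lever (a joint): Angle of the cam lever, rad: 0 fully open, as at the start (leaning to the board's -x, 125 degrees up from its +x), 2.09 fully closed (5 degrees above level, pointing to +x over the block). It turns about the board's y. Loose at first, it resists from 0.8 on, most near 1.3 (about 0.6 N m: 10 N at 60 mm from the pivot), passes center at 1.8 and then snaps down onto its stop at 2.09 and stays.
- lever_pivot (a point): Pivot of the cam lever: at x = -31 mm, y = -94 mm of the board and 81 mm above the bench. The point turns with the lever; its axes are parallel to the board's when the lever reads 0.
- lever_end (a point): Middle of the outer face of the steel lever's round end, the face to push on: 73 mm out along the lever from the pivot and 7.5 mm off the line through the pivot. It looks to the board's -x and down when the lever is open, and up when it is closed. The lever is 18 mm wide along y (22 mm at its end), 7 mm thick and reaches 84 mm from the pivot.
- brush: Bystander: paint brush with a wooden handle lying on the bench beyond the board (its +x side). Leave alone.
- chisel: Bystander: carving chisel with a wooden handle, 220 mm long, lying on the bench on the board's -x side. Leave alone.
- rubbing_stone: Bystander: grey rubbing stone, 55 x 120 x 30 mm, on the bench on the board's +x side. Leave alone.
- rod: Steel push rod, diameter 16 mm; origin at the centre of its knob, axes parallel to the board's. It slides along the board's y with about 8 N of friction and stays where it is left; lever closed, it is locked. In front it has a rubber foot, diameter 34 mm, screwed in or out by hand before: its face is somewhere 193 to 205 mm ahead of the knob's centre. It gives 1 mm per 12 N, 3 mm at most.
There are look-alikes about, which are no part of the job. Of the things like the brick, leave any that is blue; of the rest the smaller one is meant.

How it is judged:
By the outcome, as a careful person would: the job done as asked, in the order asked, and still so for the second after the job is handed in, with the robot touching nothing.
It also fails if it takes over 58 s, if anything falls off the work surface, if the arm or the gripper's body presses on something with over 40 N, if the wrist force passes 120 N, or if a joint passes its speed limit or range.

### The arm

A 7-joint arm with a two-finger parallel gripper is mounted at the origin on the work surface. World frame = base frame: x ahead of the robot, y to its left, z up, the work surface at z = 0. Lengths are in m, angles in rad, forces in N, time in s.
With the tool pointing down it reaches from about 0.4 to 0.85 m from the base axis. Payload 10.4 kg.
Tool frame: the origin (TCP) lies at the very end of the fingers, on their centre line; the grasp point (between the pads) lies r.hold_point_z behind it (r.hold_point_z is the distance from the TCP to the grasp point, in m); z points along the fingers, y is the direction in which the jaws open and shut (so a half turn about z gives the same grasp; the last joint's range is limited). The gripper opens to 87 mm and grips with 3 to 60 N. Pads are 19 mm wide; open, the fingers measure 117 mm over their backs; the gripper's body (75 mm by 190 mm) begins 51 mm behind the grasp point.
Start: joints at [-1.31, 0.332, -0.065, 1.46, 0.022, 1.35, -0.088], TCP at [0.175, 0.6, 0.223] pointing down, gripper open.
Joint ranges: [-2.6, 2.6], [-0.5, 2.12], [-1.47, 1.34], [0.16, 2.42], [-1.27, 4.41], [0.06, 2.06], [-2.6, 2.6]. Speed limits (rad/s): [2.22, 2.22, 2.79, 2.79, 3.14, 3.14, 3.14].

### API

Orientations are given as a unit quaternion [x, y, z, w].
In Python, from bench import r gives the robot as it stands.
- The arm moves only by the tool send_rows, never from a script. Its argument "commands" is a list of rows, each a list of 7 numbers: the shift along the world's x, y, z normalised to -1 to 1, where 1 is 0.03 m, then the turn, a rotation vector about the world's x, y, z normalised to -1 to 1, where 1 is 5 degrees, then the gripper command: -1 is fully open, 1 is shut, values between are in proportion. In form: [[tx, ty, tz, ax, ay, az, jaw], ...]. A call has 1 to 10 rows; each row shifts and turns the pose as measured when the row begins; what a row does not reach is not made up. A row lasts 1/12 s, in which the tool goes at most 41.7 mm and 7.16 degrees, less where a joint would pass 70% of its speed; a pose out of reach is approached as far as the arm can. A call with a number of a shift or a turn outside -1 to 1 is refused whole. A call with a gripper value outside its range is refused whole. The fingers move at their own pace and stop on an object; "grip_force" is the grip in N (left out, the last holds). Time passes only in rows, so rows that do not move let the fingers close. It gives the time, the measured TCP pose, the force and the opening at its end, in the units of the state.
- r.read_state(): the state, without advancing time (a new reading comes with each control period).
- r.camera(name): name is "scene" or "top"; returns the picture (420x560x3 uint8, blue, green, red); there is no depth.
- r.calibration(name): a dict with "K" (3x3 intrinsics, pixels), "dist" ([k1, k2, p1, p2, k3] as OpenCV has them; the pictures are not rectified), "R" (3x3) and "t" (3): a world point X has camera coordinates R X + t. Camera axes: x right, y down, z forward; pixel columns grow to the right and rows downward; lengths in m; the calibration is good to about 2 mm. A picture is of the moment at which its call begins. calibration takes no time and is no camera call.
- r.close_job(): hands the job in, once; it reports no verdict.
The state is a dict: "time": time; "joint_positions": joint angles; "joint_vel": joint speeds; "joint_torque": joint torques, N m; "ee_pos": TCP position; "eef_rot": TCP orientation; "ft_force": force on the tool from outside, world axes, zero at the start; "torque": the same for the moment, N m; "width": finger opening in m.
Only numpy, scipy, OpenCV 4.12 (cv2) and the standard library are available. Lean on these libraries where they do the work, as an engineer would, in place of code of your own. Each camera call takes 0.05 s, during which the arm holds its last target.

## Working session

There is one attempt and no reset: what is moved stays moved. The work goes in short steps, Python scripts to look and compute and a tool call to move; the robot and the scene stay as the last step left them, time stands still between calls to the robot, and variables do not carry over. Pictures are saved under pics/ and viewed, and the job is handed in when it is done.

Besides the shell and the picture viewer there is one more tool, called after "Emit:" in YAML: its name, and indented under it one key for each argument. send_rows: Moves the arm, as the interface text tells. Scaled input: -1 to 1 covers 0.03 m each way for a shift and 5 degrees each way for a turn. Its arguments: {"type":"object","properties":{"commands":{"type":"array"},"grip_force":{"type":"number"}},"required":["commands"]}

```bash
ls; mkdir -p pics
python3 - <<'E'
from bench import r
import cv2
for n in("scene","top"):
    cv2.imwrite(f"pics/{n}0.png",r.camera(n)); c=r.calibration(n); print(n,c)
print(r.read_state(), r.hold_point_z)
E
```

```text
pics
scene {'K': array([[536.18732594,   0.        , 275.57477514],
       [  0.        , 536.18732594, 209.32848725],
       [  0.        ,   0.        ,   1.        ]]), 'dist': array([-0.19862091,  0.        ,  0.        ,  0.        ,  0.        ]), 'R': array([[-0.65788905,  0.75290983,  0.01757249],
       [ 0.41317198,  0.38033934, -0.82742426],
       [-0.62965937, -0.5370929 , -0.56130233]]), 't': array([ 0.27696263, -0.169558  ,  1.47803313])}
top {'K': array([[411.3131635 ,   0.        , 274.44239521],
       [  0.        , 411.3131635 , 214.55074505],
       [  0.        ,   0.        ,   1.        ]]), 'dist': array([-0.12400388,  0.        ,  0.        ,  0.        ,  0.        ]), 'R': array([[-2.14066253e-03, -9.99841140e-01,  1.76949645e-02],
       [-9.87514371e-01, -6.73615566e-04, -1.57527502e-01],
       [ 1.57514397e-01, -1.78112450e-02, -9.87356052e-01]]), 't': array([0.09608866, 0.52738986, 0.80027535])}
{'time': 0.1, 'joint_positions': array([-1.30961361,  0.33280036, -0.06469966,  1.46082743,  0.0216162 ,
        1.34991135, -0.08852391]), 'joint_vel': array([-0.00143581, -0.00050125, -0.00048096, -0.00151862, -0.0012623 ,
        0.00012443, -0.00109792]), 'joint_torque': array([ 2.22727533e-03, -6.24541426e+01,  2.49680586e-02, -3.90715420e+01,
       -6.14879094e-02,  3.65032547e-02,  3.75767138e-05]), 'ee_pos': array([0.17490731, 0.59967593, 0.22185298]), 'eef_rot': array([ 1.41416723e-01,  9.89949958e-01, -6.23037974e-04, -5.26256881e-05]), 'ft_force': array([ 0.15282017, -0.41225513,  0.15239601]), 'torque': array([0.05914397, 0.02447297, 0.03203151]), 'width': 0.08681733872157382} 0.0187
```

View pics/scene0.png

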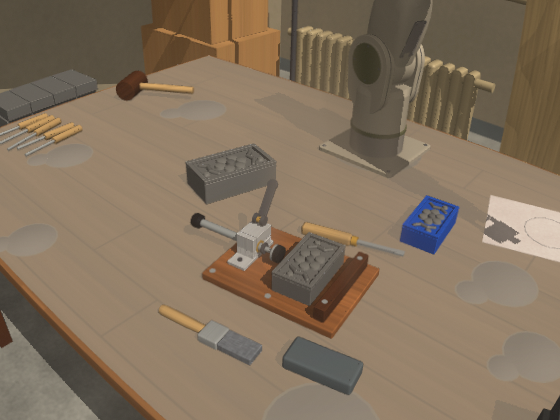

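View pics/top0.png

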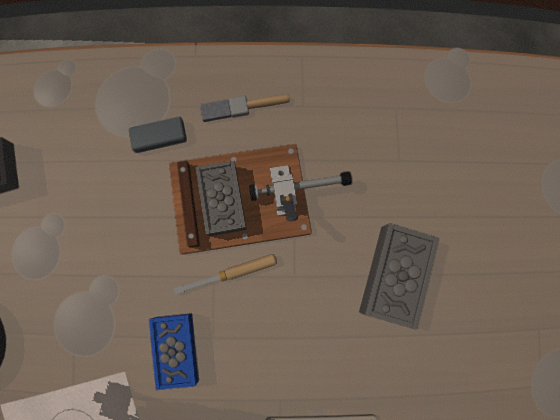

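Brick candidates in the top view are the blue one (173,352), the large grey one (400,277) and the smaller grey one on the board (222,198). Blue is excluded and the smaller grey one on the board is meant. I'll confirm it in an enlarged crop.

Run:
```python
import cv2
a=cv2.imread("pics/top0.png")[130:265,150:365]
cv2.imwrite("pics/c1.png",cv2.resize(a,None,fx=3.7,fy=3.7,interpolation=cv2.INTER_CUBIC))
a=cv2.imread("pics/scene0.png")[170:330,180:390]
cv2.imwrite("pics/c2.png",cv2.resize(a,None,fx=3.7,fy=3.7,interpolation=cv2.INTER_CUBIC))
```

```text
(no output)
```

View pics/c1.png

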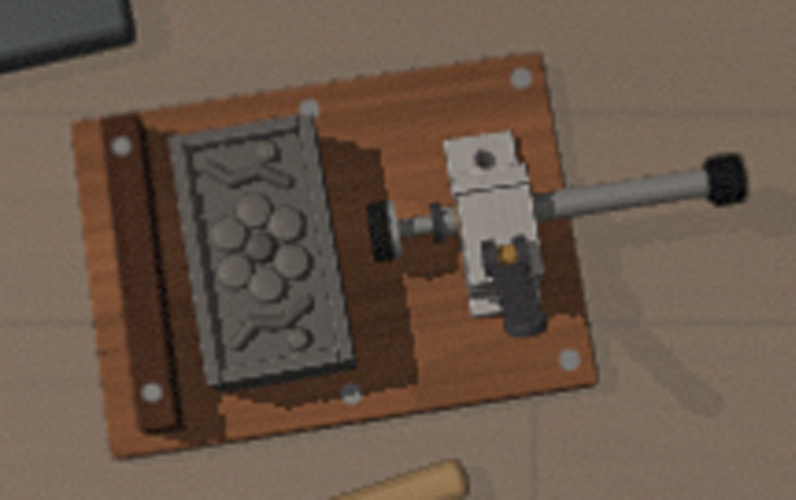

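View pics/c2.png

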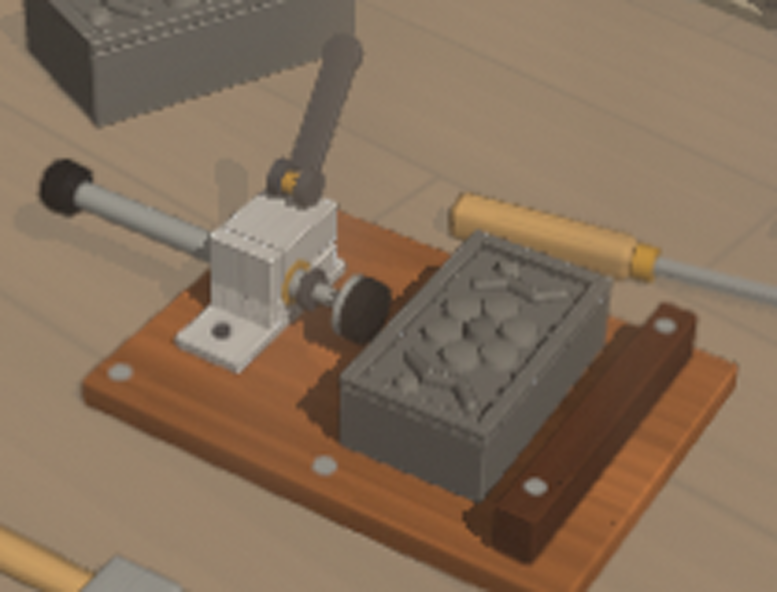

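```bash
cat > h.py <<'E'
import numpy as np, cv2
from bench import r
from scipy.optimize import least_squares
from scipy.spatial.transform import Rotation as Ro
C={n:r.calibration(n) for n in("scene","top")}
def proj(n,P):
    c=C[n]; return cv2.projectPoints(np.float64(P).reshape(-1,1,3),cv2.Rodrigues(c["R"])[0],c["t"],c["K"],c["dist"])[0].reshape(-1,2)
def unproj(n,uv,z):
    c=C[n]; u=cv2.undistortPoints(np.float64([[uv]]),c["K"],c["dist"])[0,0]
    d=c["R"].T@np.r_[u,1]; o=-c["R"].T@c["t"]; return o+d*(z-o[2])/d[2]
def b2w(p,b):
    p=np.atleast_2d(np.float64(p)); c,s=np.cos(p_:=b[2]),np.sin(b[2])
    return np.c_[b[0]+c*p[:,0]-s*p[:,1], b[1]+s*p[:,0]+c*p[:,1], p[:,2]]
E
python3 - <<'E'
from h import *
T=lambda a:np.array(a)/3.7+[150,130]
S=lambda a:np.array(a)/3.7+[180,170]
bp=[[.1,.14,.018],[.1,-.14,.018],[-.1,-.14,.018],[-.1,.14,.018]]
ti=T([(72,123),(543,54),(596,382),(116,456)])
si=S([(85,388),(737,368)])
sb=[[.1,-.14,.018],[-.1,.14,.018]]
for mode in(0,1,2):
    def f(b):
        e=[]
        if mode!=1: e.append((proj("top",b2w(bp,b))-ti).ravel())
        if mode!=0: e.append((proj("scene",b2w(sb,b))-si).ravel())
        return np.concatenate(e)
    s=least_squares(f,[.5,.1,.1]); print(mode,s.x,np.degrees(s.x[2]),s.fun.round(2))
b=s.x; np.save("b.npy",b)
# knob and foot
for n,uv in(("top",T((727,180))),("scene",S((66,187)))):
    w=unproj(n,uv,.045); print("knob",n,w, b2w([0,0,0],b))
    d=w[:2]-b[:2]; c,s_=np.cos(b[2]),np.sin(b[2]); print(" board",c*d[0]+s_*d[1],-s_*d[0]+c*d[1])
# brick top corners, z=.058
for uv in [(170,138),(305,117),(355,362),(213,386)]:
    w=unproj("top",T(uv),.058); d=w[:2]-b[:2]; print(" brick",c*d[0]+s_*d[1],-s_*d[0]+c*d[1])
# predicted overlays
pts={"piv":[-.031,-.094,.081],"end":[-.031+.073*np.cos(np.radians(125)),-.094,.081+.073*np.sin(np.radians(125))],"fence":[0,.095,.048]}
for k,p in pts.items():
    print(k,b2w(p,b),(proj("top",b2w(p,b))-[150,130])*3.7,(proj("scene",b2w(p,b))-[180,170])*3.7)
E
```

```text
0 [0.56750497 0.1689119  0.15354905] 8.797712278771511 [-0.44 -0.84  0.28 -1.21  1.64  0.7  -1.49  1.1 ]
1 [0.57331464 0.17497483 0.16606413] 9.51477367258578 [-1.71 -0.11  1.79 -0.61]
2 [0.5687396  0.17032377 0.15614803] 8.946622852414231 [-1.16 -1.21 -0.52 -1.9   1.05 -0.08 -2.    0.66 -1.55 -2.97  1.2  -2.22]
knob top [ 0.60256334 -0.05431723  0.045     ] [[0.5687396  0.17032377 0.        ]]
 board -0.001522646137629896 -0.22716801715149298
knob scene [ 0.60512747 -0.05291322  0.045     ] [[0.5687396  0.17032377 0.        ]]
 board 0.0012286286424694412 -0.22617984104878494
 brick 0.06655889700344159 0.0767237765089126
 brick 0.06672603920765578 0.001153709602089251
 brick -0.07269733996266523 -0.006258063720052592
 brick -0.07375416245876612 0.07116031293128683
piv [[0.5527351  0.07264647 0.081     ]] [[505.17650308 253.85008727]] [[295.6593883 182.3672106]]
end [[0.51137343 0.06613492 0.1407981 ]] [[524.86376416 313.20163959]] [[339.92456131  51.04196294]]
fence [[0.55396574 0.26416797 0.048     ]] [[155.30664361 263.1856167 ]] [[584.15784361 392.12576327]]
```

Crop confirms it: the smaller grey brick sits on the board between foot and fence (top crop about (260,250)), about 3° askew. Next I move with jaws closing to a spot behind the knob.

Emit:
send_rows:
  commands:
    - [0.6, -0.97, 0, 0, 0, -0.54, 1]
    - [0.6, -0.97, 0, 0, 0, -0.54, 1]
    - [0.6, -0.97, 0, 0, 0, -0.54, 1]
    - [0.6, -0.97, 0, 0, 0, -0.54, 1]
    - [0.6, -0.97, 0, 0, 0, -0.54, 1]
    - [0.6, -0.97, 0, 0, 0, -0.54, 1]
    - [0.6, -0.97, 0, 0, 0, -0.54, 1]
    - [0.6, -0.97, 0, 0, 0, -0.54, 1]
    - [0.6, -0.97, 0, 0, 0, -0.54, 1]
    - [0.6, -0.97, 0, 0, 0, -0.54, 1]
  grip_force: 20

```text
time: 0.93
ee_pos: [0.3518, 0.2983, 0.2161]
eef_rot: [0.372, 0.928, -0.003, -0.004]
ft_force: [0.9, 0.5, 0.7]
width: 0.0282
```

Emit:
send_rows:
  commands:
    - [0.62, -0.95, 0, 0, 0, -0.54, 1]
    - [0.62, -0.95, 0, 0, 0, -0.54, 1]
    - [0.62, -0.95, 0, 0, 0, -0.54, 1]
    - [0.62, -0.95, 0, 0, 0, -0.54, 1]
    - [0.62, -0.95, 0, 0, 0, -0.54, 1]
    - [0.62, -0.95, 0, 0, 0, -0.54, 1]
    - [0.62, -0.95, 0, 0, 0, -0.54, 1]
    - [0.62, -0.95, 0, 0, 0, -0.54, 1]
    - [0.62, -0.95, 0, 0, 0, -0.54, 1]
    - [0.62, -0.95, 0, 0, 0, -0.54, 1]

```text
time: 1.77
ee_pos: [0.5422, -0.0041, 0.2152]
eef_rot: [0.588, 0.809, -0.002, -0.005]
ft_force: [0.5, 0.4, 0.0]
width: 0.0002
```

Emit:
send_rows:
  commands:
    - [0.62, -0.95, 0, 0, 0, -0.54, 1]
    - [0.62, -0.95, 0, 0, 0, -0.54, 1]
    - [0.5, -0.8, 0, 0, 0, -0.54, 1]
    - [0, 0, 0, 0, 0, 0, 1]
    - [0, 0, 0, 0, 0, 0, 1]

```text
time: 2.18
ee_pos: [0.597, -0.0977, 0.2133]
eef_rot: [0.65, 0.76, -0.004, -0.004]
ft_force: [-1.7, 0.2, 0.1]
width: 0.0003
```

Emit:
send_rows:
  commands:
    - [0.08, -0.02, -0.9, 0, 0, 0, 1]
    - [0.08, -0.02, -0.9, 0, 0, 0, 1]
    - [0.08, -0.02, -0.9, 0, 0, 0, 1]
    - [0.08, -0.02, -0.9, 0, 0, 0, 1]
    - [0.08, -0.02, -0.9, 0, 0, 0, 1]
    - [0.08, -0.02, -0.9, 0, 0, 0, 1]
    - [0, 0, -0.4, 0, 0, 0, 1]
    - [0, 0, 0, 0, 0, 0, 1]
    - [0, 0, 0, 0, 0, 0, 1]

```text
time: 2.93
ee_pos: [0.6092, -0.0935, 0.0329]
eef_rot: [0.647, 0.763, -0.002, -0.006]
ft_force: [0.0, -0.3, 0.6]
width: 0.0005
```

Run:
```python
from h import *
a=np.hstack([cv2.resize(r.camera("top")[130:265,220:400],None,fx=2.2,fy=2.2),cv2.resize(r.camera("scene")[165:300,150:330],None,fx=2.2,fy=2.2)])
cv2.imwrite("pics/c3.png",a)
s=r.read_state();print(s["ee_pos"],s["eef_rot"],s["ft_force"],s["joint_positions"].round(2))
b=np.load("b.npy");d=s["ee_pos"][:2]-b[:2];c,q=np.cos(b[2]),np.sin(b[2]);print(c*d[0]+q*d[1],-q*d[0]+c*d[1])
```

```text
[ 0.61004546 -0.09366891  0.03398217] [ 0.64658695  0.76282297 -0.00146453 -0.00492809] [0.29946826 0.11771031 0.68613606] [-0.36  0.54  0.57  1.69 -0.34  1.02  0.49]
-0.00025130788958153266 -0.2672045026921487
```

View pics/c3.png

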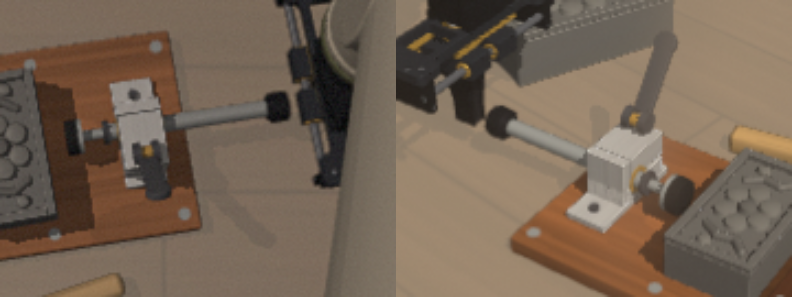

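Emit:
send_rows:
  commands:
    - [-0.01, 0.066, 0, 0, 0, 0, 1]
    - [-0.01, 0.066, 0, 0, 0, 0, 1]
    - [-0.01, 0.066, 0, 0, 0, 0, 1]
    - [-0.01, 0.066, 0, 0, 0, 0, 1]
    - [-0.01, 0.066, 0, 0, 0, 0, 1]
    - [-0.01, 0.066, 0, 0, 0, 0, 1]

```text
time: 3.53
ee_pos: [0.6114, -0.0811, 0.0401]
eef_rot: [0.647, 0.763, 0.002, -0.002]
ft_force: [-0.2, 0.5, -0.1]
width: 0.0007
```

Emit:
send_rows:
  commands:
    - [-0.01, 0.066, 0, 0, 0, 0, 1]
    - [-0.01, 0.066, 0, 0, 0, 0, 1]

```text
time: 3.7
ee_pos: [0.6109, -0.0765, 0.0404]
eef_rot: [0.647, 0.763, 0.002, -0.002]
ft_force: [0.6, -0.1, 0.3]
width: 0.0004
```

Emit:
send_rows:
  commands:
    - [-0.01, 0.066, 0, 0, 0, 0, 1]
    - [-0.01, 0.066, 0, 0, 0, 0, 1]

```text
time: 3.87
ee_pos: [0.6104, -0.0737, 0.0404]
eef_rot: [0.647, 0.763, 0.001, -0.0]
ft_force: [3.2, -7.4, -3.0]
width: 0.0005
```

Emit:
send_rows:
  commands:
    - [-0.01, 0.066, 0, 0, 0, 0, 1]
    - [-0.01, 0.066, 0, 0, 0, 0, 1]

```text
time: 4.03
ee_pos: [0.6104, -0.0737, 0.0405]
eef_rot: [0.648, 0.762, -0.0, 0.002]
ft_force: [4.0, -6.3, -2.4]
width: 0.0003
```

Emit:
send_rows:
  commands:
    - [-0.025, 0.1, 0, 0, 0, 0, 1]
    - [-0.025, 0.1, 0, 0, 0, 0, 1]

```text
time: 4.2
ee_pos: [0.6102, -0.0729, 0.0407]
eef_rot: [0.649, 0.76, -0.001, 0.006]
ft_force: [5.2, -7.9, -4.6]
width: 0.0003
```

Emit:
send_rows:
  commands:
    - [-0.025, 0.1, 0, 0, 0, 0, 1]
    - [-0.025, 0.1, 0, 0, 0, 0, 1]

```text
time: 4.37
ee_pos: [0.61, -0.0722, 0.0408]
eef_rot: [0.651, 0.759, -0.003, 0.01]
ft_force: [5.4, -7.1, -4.9]
width: 0.0008
```

Emit:
send_rows:
  commands:
    - [-0.025, 0.1, 0, 0, 0, 0, 1]
    - [-0.025, 0.1, 0, 0, 0, 0, 1]

```text
time: 4.53
ee_pos: [0.6099, -0.0714, 0.041]
eef_rot: [0.652, 0.758, -0.004, 0.014]
ft_force: [5.4, -8.2, -5.1]
width: 0.0009
```

```bash
cat >> h.py <<'E'
b=np.load("b.npy")
def st():
    s=r.read_state(); q=s["eef_rot"]; 
    tgt=Ro.from_matrix(np.array([[np.sin(b[2]),np.cos(b[2]),0],[-np.cos(b[2]),np.sin(b[2]),0],[0,0,-1]]))
    t2=Ro.from_matrix(np.array([[-np.sin(b[2]),np.cos(b[2]),0],[np.cos(b[2]),np.sin(b[2]),0],[0,0,-1]]))
    e=(t2*Ro.from_quat(q).inv()).as_rotvec()
    c,k=np.cos(b[2]),np.sin(b[2]); d=s["ee_pos"][:2]-b[:2]; f=s["ft_force"]
    print("t",s["time"],"board",(1e3*np.array([c*d[0]+k*d[1],-k*d[0]+c*d[1],s["ee_pos"][2]])).round(1),"F board",np.round([c*f[0]+k*f[1],-k*f[0]+c*f[1],f[2]],1),"rot cmd to fix",(np.degrees(e)/5).round(2))
E
python3 -c "
from h import *
st()"
```

```text
Traceback (most recent call last):
  File "h.py", line 17, in st
    tgt=Ro.from_matrix(np.array([[np.sin(b[2]),np.cos(b[2]),0],[-np.cos(b[2]),np.sin(b[2]),0],[0,0,-1]]))
  File "scipy/spatial/transform/_rotation.pyx", line 1143, in scipy.spatial.transform._rotation.Rotation.from_matrix
ValueError: Non-positive determinant (left-handed or null coordinate frame) in rotation matrix 0: [[ 0.15551426  0.98783365  0.        ]
 [-0.98783365  0.15551426  0.        ]
 [ 0.          0.         -1.        ]].
```

```bash
sed -i '/tgt=/d' h.py
python3 -c "
from h import *
st()"
```

```text
t 4.5333 board [   3.1 -245.2   41. ] F board [ 4.  -8.9 -5.1] rot cmd to fix [0.27 0.18 0.08]
```

Emit:
send_rows:
  commands:
    - [-0.01, 0.1, -0.02, 0.12, 0.08, 0.03, 1]
    - [-0.01, 0.1, -0.02, 0.12, 0.08, 0.03, 1]

```text
time: 4.7
ee_pos: [0.6098, -0.0704, 0.0405]
eef_rot: [0.652, 0.758, -0.002, 0.005]
ft_force: [0.3, -8.6, 3.0]
width: 0.0003
```

Emit:
send_rows:
  commands:
    - [-0.01, 0.1, -0.02, 0.12, 0.08, 0.03, 1]
    - [-0.01, 0.1, -0.02, 0.12, 0.08, 0.03, 1]

```text
time: 4.87
ee_pos: [0.6097, -0.0702, 0.0403]
eef_rot: [0.651, 0.759, -0.0, -0.005]
ft_force: [-0.2, -7.6, 1.8]
width: 0.0004
```

```bash
python3 -c "
from h import *
st()"
```

```text
t 4.8667 board [   3.1 -243.9   40.3] F board [-1.3 -7.5  1.8] rot cmd to fix [-0.06 -0.09  0.04]
```

Emit:
send_rows:
  commands:
    - [-0.02, 0.14, -0.01, 0.05, 0.01, 0.01, 1]
    - [-0.02, 0.14, -0.01, 0.05, 0.01, 0.01, 1]
    - [-0.02, 0.14, -0.01, 0.05, 0.01, 0.01, 1]
    - [-0.02, 0.14, -0.01, 0.05, 0.01, 0.01, 1]

```text
time: 5.2
ee_pos: [0.6091, -0.0667, 0.0403]
eef_rot: [0.654, 0.757, 0.002, -0.005]
ft_force: [2.6, -8.8, -0.9]
width: 0.0004
```

```bash
python3 -c "
from h import *
st()"
```

```text
t 5.2 board [   3.  -240.4   40.3] F board [ 1.2 -9.1 -0.9] rot cmd to fix [-0.1  -0.05  0.12]
```

Emit:
send_rows:
  commands:
    - [-0.02, 0.14, -0.01, 0.02, 0.0, 0.04, 1]
    - [-0.02, 0.14, -0.01, 0.02, 0.0, 0.04, 1]
    - [-0.02, 0.14, -0.01, 0.02, 0.0, 0.04, 1]
    - [-0.02, 0.14, -0.01, 0.02, 0.0, 0.04, 1]
    - [-0.02, 0.14, -0.01, 0.02, 0.0, 0.04, 1]
    - [-0.02, 0.14, -0.01, 0.02, 0.0, 0.04, 1]

```text
time: 5.7
ee_pos: [0.6083, -0.0609, 0.0406]
eef_rot: [0.651, 0.759, 0.001, 0.004]
ft_force: [3.1, -9.1, -0.2]
width: 0.0001
```

```bash
python3 -c "
from h import *
st()"
```

```text
t 5.7 board [   3.2 -234.5   40.6] F board [ 1.6 -9.4 -0.2] rot cmd to fix [0.05 0.07 0.05]
```

Emit:
send_rows:
  commands:
    - [-0.025, 0.14, -0.01, 0.04, 0.02, 0.04, 1]
    - [-0.025, 0.14, -0.01, 0.04, 0.02, 0.04, 1]
    - [-0.025, 0.14, -0.01, 0.04, 0.02, 0.04, 1]
    - [-0.025, 0.14, -0.01, 0.04, 0.02, 0.04, 1]
    - [-0.025, 0.14, -0.01, 0.04, 0.02, 0.04, 1]
    - [-0.025, 0.14, -0.01, 0.04, 0.02, 0.04, 1]

```text
time: 6.2
ee_pos: [0.6074, -0.0545, 0.0406]
eef_rot: [0.649, 0.761, 0.0, 0.005]
ft_force: [5.1, -12.0, -2.2]
width: 0.0005
```

```bash
python3 -c "
from h import *
st()"
```

```text
t 6.2 board [   3.2 -228.1   40.6] F board [  3.1 -12.7  -2.2] rot cmd to fix [ 0.07  0.09 -0.03]
```

Emit:
send_rows:
  commands:
    - [-0.025, 0.14, -0.01, 0.03, 0.01, 0.03, 1]
    - [-0.025, 0.14, -0.01, 0.03, 0.01, 0.03, 1]
    - [-0.025, 0.14, -0.01, 0.03, 0.01, 0.03, 1]
    - [-0.025, 0.14, -0.01, 0.03, 0.01, 0.03, 1]

```text
time: 6.53
ee_pos: [0.6074, -0.0542, 0.0408]
eef_rot: [0.649, 0.761, -0.001, 0.01]
ft_force: [5.2, -12.1, -3.0]
width: 0.0004
```

```bash
python3 -c "
from h import *
st()"
```

```text
t 6.5333 board [   3.2 -227.8   40.8] F board [  3.2 -12.8  -3. ] rot cmd to fix [ 0.17  0.16 -0.02]
```

Emit:
send_rows:
  commands:
    - [-0.03, 0.17, -0.03, 0.1, 0.08, 0.0, 1]
    - [-0.03, 0.17, -0.03, 0.1, 0.08, 0.0, 1]
    - [-0.03, 0.17, -0.02, 0.08, 0.05, 0.0, 1]
    - [-0.03, 0.17, -0.02, 0.06, 0.04, 0.0, 1]

```text
time: 6.87
ee_pos: [0.6068, -0.0521, 0.0406]
eef_rot: [0.654, 0.756, -0.001, 0.003]
ft_force: [4.1, -12.0, -1.7]
width: 0.0007
```

```bash
python3 -c "
from h import *
st()"
```

```text
t 6.8667 board [   3.  -225.7   40.6] F board [  2.2 -12.5  -1.7] rot cmd to fix [0.06 0.03 0.14]
```

Brick is sliding at about 12.5 N total, against roughly 9 N for the rod alone.

Emit:
send_rows:
  commands:
    - [-0.035, 0.17, -0.02, 0.06, 0.03, 0.04, 1]
    - [-0.035, 0.17, -0.02, 0.06, 0.03, 0.04, 1]
    - [-0.035, 0.17, -0.02, 0.06, 0.03, 0.04, 1]
    - [-0.035, 0.17, -0.02, 0.06, 0.03, 0.04, 1]
    - [-0.035, 0.17, -0.02, 0.06, 0.03, 0.04, 1]
    - [-0.035, 0.17, -0.02, 0.06, 0.03, 0.04, 1]

```text
time: 7.37
ee_pos: [0.6063, -0.0488, 0.0406]
eef_rot: [0.654, 0.756, -0.0, 0.003]
ft_force: [3.7, -13.1, -1.4]
width: 0.0007
```

```bash
python3 -c "
from h import *
st()"
```

```text
t 7.3667 board [   3.1 -222.3   40.6] F board [  1.6 -13.5  -1.4] rot cmd to fix [0.06 0.05 0.13]
```

Emit:
send_rows:
  commands:
    - [-0.035, 0.17, -0.02, 0.06, 0.03, 0.04, 1]
    - [-0.035, 0.17, -0.02, 0.06, 0.03, 0.04, 1]
    - [-0.035, 0.17, -0.02, 0.06, 0.03, 0.04, 1]
    - [-0.035, 0.17, -0.02, 0.06, 0.03, 0.04, 1]
    - [-0.035, 0.17, -0.02, 0.06, 0.03, 0.04, 1]
    - [-0.035, 0.17, -0.02, 0.06, 0.03, 0.04, 1]

```text
time: 7.87
ee_pos: [0.6058, -0.0455, 0.0406]
eef_rot: [0.654, 0.757, 0.0, 0.004]
ft_force: [4.6, -12.4, -1.9]
width: 0.0002
```

```bash
python3 -c "
from h import *
st()"
```

```text
t 7.8667 board [   3.1 -218.9   40.6] F board [  2.6 -12.9  -1.9] rot cmd to fix [0.05 0.08 0.12]
```

Emit:
send_rows:
  commands:
    - [-0.035, 0.17, -0.02, 0.06, 0.03, 0.05, 1]
    - [-0.035, 0.17, -0.02, 0.06, 0.03, 0.05, 1]
    - [-0.035, 0.17, -0.02, 0.06, 0.03, 0.05, 1]
    - [-0.035, 0.17, -0.02, 0.06, 0.03, 0.05, 1]
    - [-0.035, 0.17, -0.02, 0.06, 0.03, 0.05, 1]
    - [-0.035, 0.17, -0.02, 0.06, 0.03, 0.05, 1]

```text
time: 8.37
ee_pos: [0.6054, -0.0422, 0.0406]
eef_rot: [0.651, 0.759, 0.001, 0.005]
ft_force: [4.8, -12.1, -1.1]
width: 0.0005
```

```bash
python3 -c "
from h import *
st()"
```

```text
t 8.3667 board [   3.2 -215.6   40.6] F board [  2.9 -12.7  -1.1] rot cmd to fix [0.05 0.1  0.05]
```

Emit:
send_rows:
  commands:
    - [-0.035, 0.17, -0.02, 0.06, 0.03, 0.05, 1]
    - [-0.035, 0.17, -0.02, 0.06, 0.03, 0.05, 1]
    - [-0.035, 0.17, -0.02, 0.06, 0.03, 0.05, 1]
    - [-0.035, 0.17, -0.02, 0.06, 0.03, 0.05, 1]
    - [-0.035, 0.17, -0.02, 0.06, 0.03, 0.05, 1]
    - [-0.035, 0.17, -0.02, 0.06, 0.03, 0.05, 1]

```text
time: 8.87
ee_pos: [0.605, -0.0389, 0.0406]
eef_rot: [0.649, 0.761, 0.002, 0.005]
ft_force: [3.9, -12.8, -1.1]
width: 0.0004
```

```bash
python3 -c "
from h import *
st()
a=np.hstack([cv2.resize(r.camera('top')[130:265,150:330],None,fx=2.2,fy=2.2),cv2.resize(r.camera('scene')[185:320,200:380],None,fx=2.2,fy=2.2)])
cv2.imwrite('pics/c4.png',a)"
```

```text
t 8.8667 board [   3.2 -212.4   40.6] F board [  1.9 -13.3  -1.1] rot cmd to fix [ 0.04  0.12 -0.02]
```

View pics/c4.png

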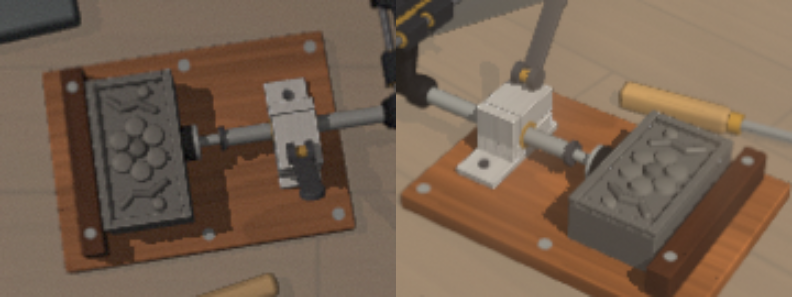

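Foot is on the brick and the brick is within a few mm of the fence (left crop, gap near (88,150)). I'll continue in small steps.

Emit:
send_rows:
  commands:
    - [-0.035, 0.17, -0.02, 0.05, 0.05, 0.02, 1]
    - [-0.035, 0.17, -0.02, 0.05, 0.05, 0.02, 1]
    - [-0.035, 0.17, -0.02, 0.05, 0.05, 0.02, 1]

```text
time: 9.22
ee_pos: [0.6046, -0.0373, 0.0406]
eef_rot: [0.651, 0.759, 0.0, 0.004]
ft_force: [4.6, -11.8, -0.9]
width: 0.0003
```

Emit:
send_rows:
  commands:
    - [-0.035, 0.17, -0.02, 0.05, 0.05, 0.02, 1]
    - [-0.035, 0.17, -0.02, 0.05, 0.05, 0.02, 1]
    - [-0.035, 0.17, -0.02, 0.05, 0.05, 0.02, 1]

```text
time: 9.47
ee_pos: [0.6043, -0.0357, 0.0406]
eef_rot: [0.653, 0.757, -0.002, 0.003]
ft_force: [4.2, -11.9, -1.0]
width: 0.0005
```

Emit:
send_rows:
  commands:
    - [-0.035, 0.17, -0.02, 0.05, 0.05, 0.02, 1]
    - [-0.035, 0.17, -0.02, 0.05, 0.05, 0.02, 1]
    - [-0.035, 0.17, -0.02, 0.05, 0.05, 0.02, 1]

```text
time: 9.72
ee_pos: [0.604, -0.0348, 0.0406]
eef_rot: [0.655, 0.755, -0.005, 0.002]
ft_force: [5.6, -14.5, -1.5]
width: 0.0005
```

```bash
python3 -c "
from h import *
st()"
```

```text
t 9.7167 board [   3.  -208.1   40.6] F board [  3.3 -15.2  -1.5] rot cmd to fix [ 0.12 -0.04  0.16]
```

Emit:
send_rows:
  commands:
    - [-0.035, 0.17, -0.02, 0.05, 0.0, 0.05, 1]
    - [-0.035, 0.17, -0.02, 0.05, 0.0, 0.05, 1]
    - [-0.035, 0.17, -0.02, 0.05, 0.0, 0.05, 1]

```text
time: 9.97
ee_pos: [0.6041, -0.0348, 0.0407]
eef_rot: [0.654, 0.756, -0.004, 0.007]
ft_force: [4.7, -14.5, -2.1]
width: 0.0001
```

```bash
python3 -c "
from h import *
st()
b=np.load('b.npy')
cv2.imwrite('pics/c5.png',cv2.resize(r.camera('top')[150:250,165:275],None,fx=6,fy=6,interpolation=cv2.INTER_CUBIC))
cv2.imwrite('pics/c6.png',cv2.resize(r.camera('scene')[220:330,250:390],None,fx=5,fy=5,interpolation=cv2.INTER_CUBIC))"
```

```text
t 9.9667 board [   3.  -208.1   40.7] F board [  2.3 -15.   -2.1] rot cmd to fix [0.17 0.07 0.14]
```

View pics/c5.png

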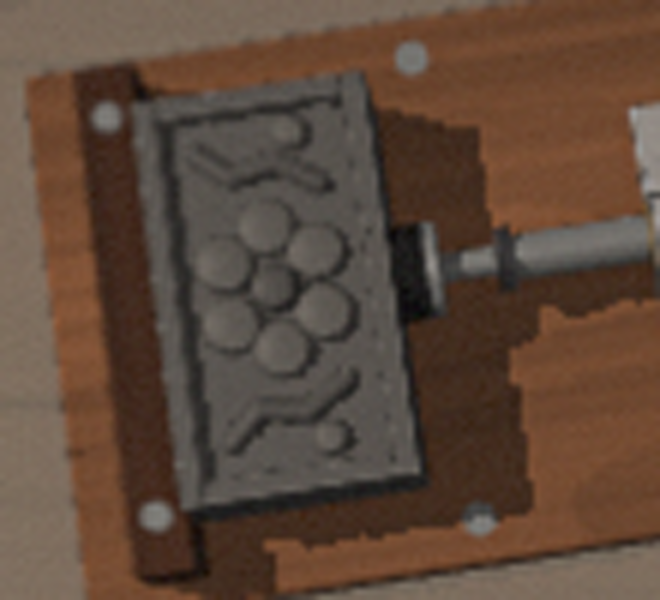

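View pics/c6.png

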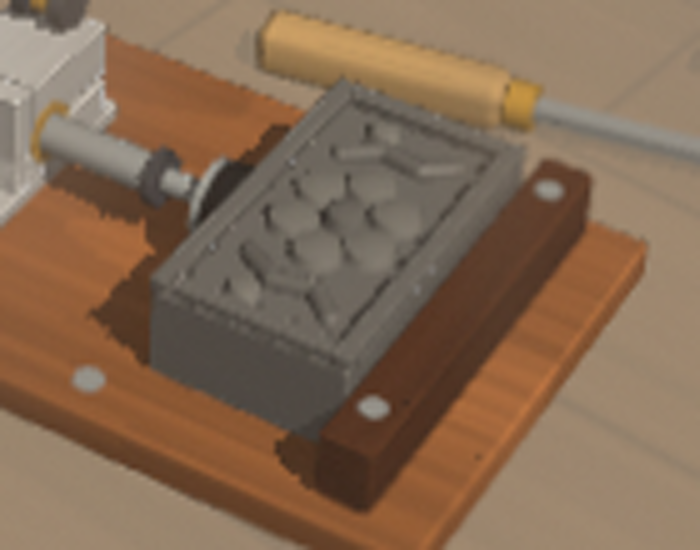

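Emit:
send_rows:
  commands:
    - [-0.035, 0.2, -0.03, 0.1, 0.04, 0.06, 1]
    - [-0.035, 0.2, -0.03, 0.1, 0.04, 0.06, 1]
    - [-0.035, 0.2, -0.03, 0.1, 0.03, 0.06, 1]

```text
time: 10.32
ee_pos: [0.6042, -0.0345, 0.0406]
eef_rot: [0.653, 0.757, -0.001, 0.005]
ft_force: [3.8, -16.6, 1.1]
width: 0.0001
```

```bash
python3 -c "
from h import *
st()"
```

```text
t 10.3167 board [   3.1 -207.8   40.6] F board [  1.2 -17.    1.1] rot cmd to fix [0.09 0.08 0.1 ]
```

Emit:
send_rows:
  commands:
    - [0.05, -0.35, 0, 0.02, 0.02, 0.02, 1]
    - [0.05, -0.5, 0, 0.02, 0.02, 0.02, 1]
    - [0.05, -0.5, 0, 0.02, 0.02, 0.02, 1]
    - [0, 0, 0.9, 0, 0, 0, 1]
    - [0, 0, 0.9, 0, 0, 0, 1]
    - [0, 0, 0.9, 0, 0, 0, 1]
    - [0, 0, 0.9, 0, 0, 0, 1]
    - [0, 0, 0.9, 0, 0, 0, 1]
    - [0, 0, 0.9, 0, 0, 0, 1]
    - [0, 0, 0.5, 0, 0, 0, 1]

```text
time: 11.15
ee_pos: [0.603, -0.082, 0.2198]
eef_rot: [0.653, 0.757, -0.005, -0.003]
ft_force: [0.6, -0.3, 0.6]
width: 0.0004
```

```bash
python3 -c "
from h import *
st()
cv2.imwrite('pics/c7.png',cv2.resize(r.camera('top')[140:250,165:365],None,fx=3.9,fy=3.9,interpolation=cv2.INTER_CUBIC))"
```

```text
t 11.15 board [  -5.4 -254.6  219.8] F board [ 0.6 -0.4  0.6] rot cmd to fix [ 0.04 -0.13  0.1 ]
```

View pics/c7.png

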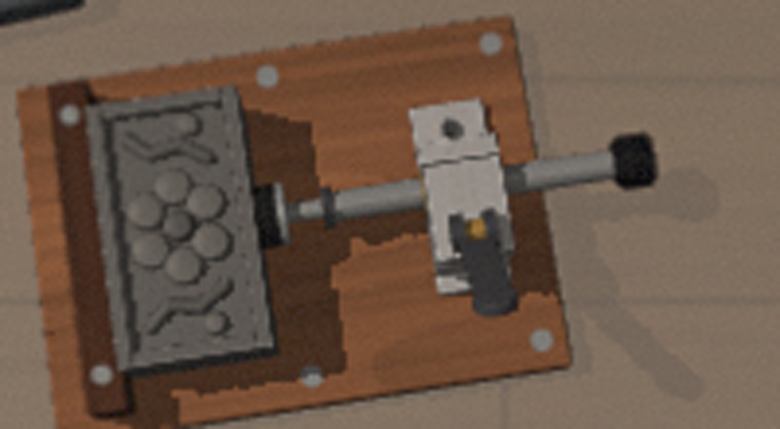

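```bash
python3 -c "
from h import *
T=lambda a:np.array(a)/3.9+[165,140]
B=lambda w:[np.cos(b[2])*(w[0]-b[0])+np.sin(b[2])*(w[1]-b[1]),-np.sin(b[2])*(w[0]-b[0])+np.cos(b[2])*(w[1]-b[1])]
for n,L,z in(('brick',[(86,103),(239,87),(274,350),(120,370)],.058),('fence',[(51,87),(90,82),(130,410),(90,415)],.048),('board',[(17,90),(513,17),(572,366)],.018)):
  P=np.array([B(unproj('top',T(p),z)) for p in L]);print(n,(P*1e3).round(1).tolist())
"
```

```text
brick [[71.3, 94.6], [67.2, 13.8], [-73.2, 15.3], [-71.2, 94.6]]
fence [[86.2, 113.7], [85.6, 92.7], [-91.2, 93.8], [-90.6, 114.6]]
board [[97.3, 138.0], [96.2, -140.0], [-101.3, -138.8]]
```

The brick measures flush: front face at y≈94.6 mm at both ends, rear 14–15 mm. Next is the lever's −x side.

Emit:
send_rows:
  commands:
    - [-0.95, 0.83, 0, 0.01, -0.02, 0.02, 1]
    - [-0.95, 0.83, 0, 0.01, -0.02, 0.02, 1]
    - [-0.95, 0.83, 0, 0.01, -0.02, 0.02, 1]
    - [-0.95, 0.83, 0, 0.01, -0.02, 0.02, 1]
    - [-0.8, 0.8, 0, 0, -0.02, 0.02, 1]
    - [0, 0, 0, 0, 0, 0, 1]

```text
time: 11.7
ee_pos: [0.4599, 0.0418, 0.2195]
eef_rot: [0.651, 0.759, -0.002, 0.001]
ft_force: [1.2, 0.6, 0.6]
width: 0.0004
```

```bash
python3 -c "
from h import *
st()
print(r.read_state()['ee_pos'],b2w([-.125,-.094,.115],b))"
```

```text
t 11.7 board [-127.5 -110.   219.5] F board [1.3 0.5 0.6] rot cmd to fix [ 0.06 -0.02  0.03]
[0.459891   0.04181117 0.21951511] [[0.45987873 0.05802813 0.115     ]]
```

Emit:
send_rows:
  commands:
    - [0, 0.15, -0.85, 0.01, 0, 0, 1]
    - [0, 0.15, -0.85, 0.01, 0, 0, 1]
    - [0, 0.15, -0.85, 0.01, 0, 0, 1]
    - [0, 0.1, -0.85, 0.01, 0, 0, 1]
    - [0, 0, 0, 0, 0, 0, 1]

```text
time: 12.12
ee_pos: [0.4582, 0.0616, 0.1156]
eef_rot: [0.649, 0.761, 0.003, -0.001]
ft_force: [-1.1, -0.2, -0.7]
width: 0.0004
```

```bash
python3 -c "
from h import *
st()
cv2.imwrite('pics/c8.png',cv2.resize(r.camera('scene')[130:270,180:360],None,fx=4,fy=4))"
```

```text
t 12.1167 board [-126.1  -90.2  115.6] F board [-1.1  0.  -0.7] rot cmd to fix [-0.06  0.03 -0.03]
```

View pics/c8.png

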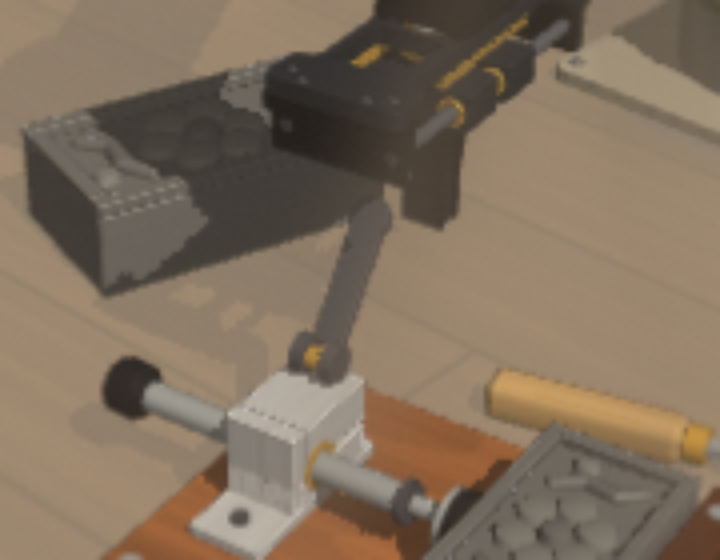

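Emit:
send_rows:
  commands:
    - [0.26, 0.02, -0.01, 0, 0, 0, 1]
    - [0.26, 0.02, -0.01, 0, 0, 0, 1]
    - [0.26, 0.02, -0.01, 0, 0, 0, 1]
    - [0.26, 0.02, -0.01, 0, 0, 0, 1]

```text
time: 12.5
ee_pos: [0.4945, 0.0637, 0.1215]
eef_rot: [0.649, 0.761, 0.006, 0.0]
ft_force: [-22.5, -1.7, 26.7]
width: 0.0006
```

```bash
python3 -c "
from h import *
st()"
```

```text
t 12.5 board [-89.9 -93.8 121.5] F board [-22.4   1.8  26.7] rot cmd to fix [-0.1   0.08 -0.02]
```

Emit:
send_rows:
  commands:
    - [0.26, 0.03, -0.01, 0, 0, 0, 1]
    - [0.26, 0.03, -0.01, 0, 0, 0, 1]
    - [0.26, 0.03, -0.01, 0, 0, 0, 1]

```text
time: 12.75
ee_pos: [0.5219, 0.0667, 0.1243]
eef_rot: [0.649, 0.761, 0.007, -0.0]
ft_force: [-0.4, 0.1, 2.1]
width: 0.0005
```

```bash
python3 -c "
from h import *
st()
cv2.imwrite('pics/c9.png',cv2.resize(r.camera('scene')[130:270,180:360],None,fx=4,fy=4))"
```

```text
t 12.75 board [-62.4 -95.1 124.3] F board [-0.3  0.2  2.1] rot cmd to fix [-0.12  0.1  -0.02]
```

View pics/c9.png

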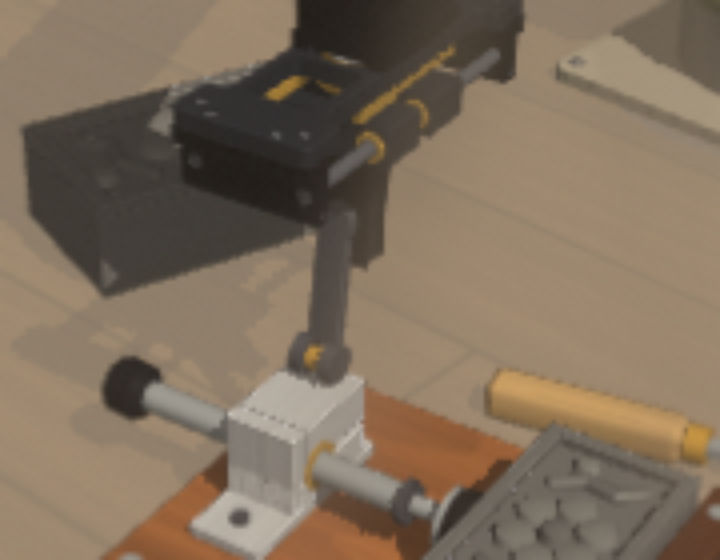

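Emit:
send_rows:
  commands:
    - [0.0, 0.0, 0.4, -0.03, 0.02, 0, 1]
    - [0.1, 0.02, 0.3, -0.03, 0.02, 0, 1]
    - [0.25, 0.04, 0.0, 0, 0, 0, 1]
    - [0.25, 0.04, 0.0, 0, 0, 0, 1]

```text
time: 13.13
ee_pos: [0.5436, 0.0697, 0.1465]
eef_rot: [0.649, 0.761, 0.004, 0.001]
ft_force: [-3.8, -0.9, -0.6]
width: 0.0007
```

```bash
python3 -c "
from h import *
st()"
```

```text
t 13.1333 board [-40.5 -95.5 146.5] F board [-3.9 -0.3 -0.6] rot cmd to fix [-0.05  0.08 -0.02]
```

Emit:
send_rows:
  commands:
    - [0.25, 0.04, 0.0, 0, 0, 0, 1]
    - [0.25, 0.04, 0.0, 0, 0, 0, 1]

```text
time: 13.3
ee_pos: [0.5582, 0.0719, 0.1454]
eef_rot: [0.649, 0.761, 0.002, -0.0]
ft_force: [-8.4, -2.8, 0.7]
width: 0.0006
```

```bash
python3 -c "
from h import *
st()
cv2.imwrite('pics/c10.png',cv2.resize(r.camera('scene')[130:270,180:360],None,fx=4,fy=4))"
```

```text
t 13.3 board [-25.8 -95.6 145.4] F board [-8.7 -1.5  0.7] rot cmd to fix [-0.04  0.02 -0.02]
```

View pics/c10.png

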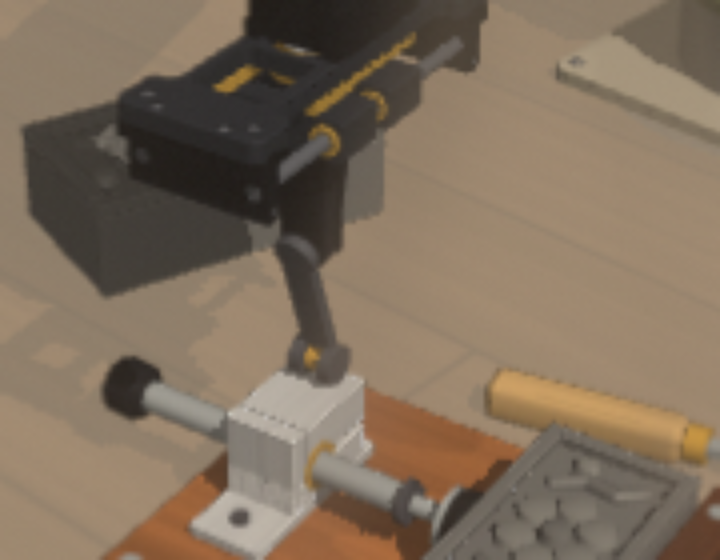

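Emit:
send_rows:
  commands:
    - [0.28, 0.05, -0.1, 0, 0, 0, 1]
    - [0.3, 0.05, -0.15, 0, 0, 0, 1]

```text
time: 13.52
ee_pos: [0.5764, 0.0746, 0.1381]
eef_rot: [0.649, 0.761, 0.001, -0.001]
ft_force: [-8.3, -2.0, 13.1]
width: 0.0005
```

```bash
python3 -c "
from h import *
st()"
```

```text
t 13.5167 board [ -7.3 -95.7 138.1] F board [-8.5 -0.7 13.1] rot cmd to fix [-0.04 -0.01 -0.02]
```

Emit:
send_rows:
  commands:
    - [0.3, 0.05, -0.2, 0, 0, 0, 1]
    - [0.3, 0.05, -0.22, 0, 0, 0, 1]

```text
time: 13.68
ee_pos: [0.5936, 0.0773, 0.125]
eef_rot: [0.649, 0.76, -0.001, -0.004]
ft_force: [-13.7, -2.8, 4.3]
width: 0.0004
```

```bash
python3 -c "
from h import *
st()
cv2.imwrite('pics/c11.png',cv2.resize(r.camera('scene')[130:270,180:360],None,fx=4,fy=4))"
```

```text
t 13.6833 board [ 10.1 -95.8 125. ] F board [-13.9  -0.7   4.3] rot cmd to fix [-0.04 -0.08 -0.01]
```

View pics/c11.png

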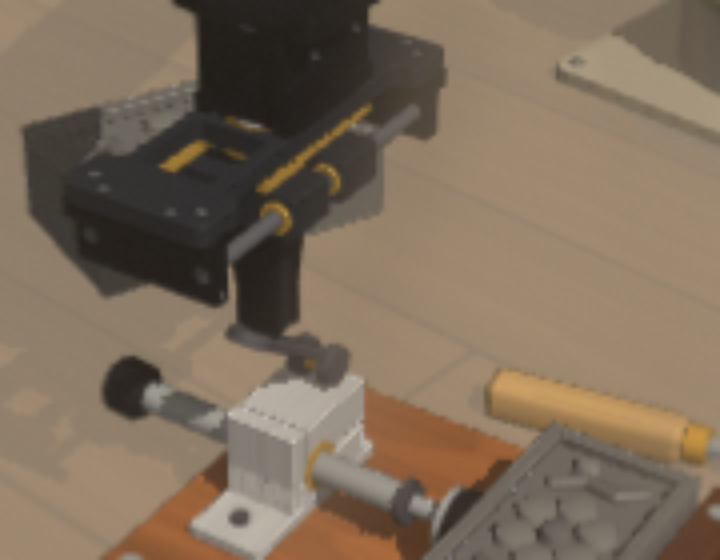

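Emit:
send_rows:
  commands:
    - [0.2, 0.03, -0.33, 0, 0, 0, 1]
    - [0.18, 0.03, -0.35, 0, 0, 0, 1]

```text
time: 13.9
ee_pos: [0.6072, 0.0794, 0.1033]
eef_rot: [0.649, 0.761, -0.001, -0.004]
ft_force: [-5.7, -0.3, 5.4]
width: 0.0004
```

```bash
python3 -c "
from h import *
st()"
```

```text
t 13.9 board [ 23.9 -95.8 103.3] F board [-5.7  0.6  5.4] rot cmd to fix [-0.04 -0.09 -0.02]
```

Emit:
send_rows:
  commands:
    - [0.05, 0.01, -0.3, 0, 0, 0, 1]
    - [0, 0, -0.2, 0, 0, 0, 1]

```text
time: 14.07
ee_pos: [0.6101, 0.0797, 0.0926]
eef_rot: [0.649, 0.761, -0.001, -0.005]
ft_force: [-55.7, -4.0, 116.6]
width: 0.0006
```

```bash
python3 -c "
from h import *
st()
cv2.imwrite('pics/c12.png',cv2.resize(r.camera('scene')[130:270,180:360],None,fx=4,fy=4))"
```

```text
t 14.0667 board [ 26.8 -96.   92.6] F board [-55.6   4.7 116.6] rot cmd to fix [-0.07 -0.11 -0.02]
```

View pics/c12.png

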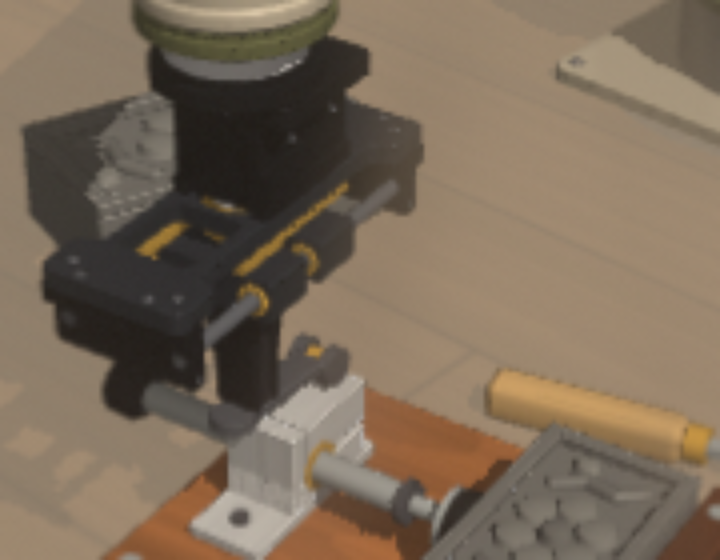

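Lever is down, but the reading jumped to about 129 N as it struck its stop. I'm backing off straight up at once.

Emit:
send_rows:
  commands:
    - [-0.02, 0, 0.3, 0, 0, 0, 1]
    - [0, 0, 0.6, 0, 0, 0, 1]
    - [0, 0, 0.9, 0, 0, 0, 1]
    - [0, 0, 0.9, 0, 0, 0, 1]
    - [-0.5, -0.5, 0.5, 0, 0, 0, 1]
    - [-0.7, -0.7, 0, 0, 0, 0, 1]
    - [-0.7, -0.7, 0, 0, 0, 0, 1]
    - [-0.7, -0.7, 0, 0, 0, 0, 1]
    - [0, 0, 0, 0, 0, 0, 1]
    - [0, 0, 0, 0, 0, 0, 1]

```text
time: 14.95
ee_pos: [0.5339, 0.0009, 0.1935]
eef_rot: [0.648, 0.762, 0.003, -0.004]
ft_force: [-0.3, 0.4, -1.2]
width: 0.0006
```

```bash
python3 -c "
from h import *
st()
cv2.imwrite('pics/c13.png',cv2.resize(r.camera('top')[140:250,165:365],None,fx=3.9,fy=3.9,interpolation=cv2.INTER_CUBIC))
cv2.imwrite('pics/c14.png',cv2.resize(r.camera('scene')[180:320,190:370],None,fx=4,fy=4,interpolation=cv2.INTER_CUBIC))
for a in (0,5,12):
  p=[-.031+.084*np.cos(np.radians(a)),-.094,.081+.084*np.sin(np.radians(a))]
  print(a,(proj('scene',b2w(p,b))-[190,180])*4)"
```

```text
t 14.95 board [ -60.7 -161.9  193.5] F board [-0.2  0.4 -1.2] rot cmd to fix [-0.11 -0.01 -0.05]
0 [[178.82882645 244.68099917]]
5 [[178.81166595 231.67397773]]
12 [[180.16576274 212.30332754]]
```

View pics/c13.png

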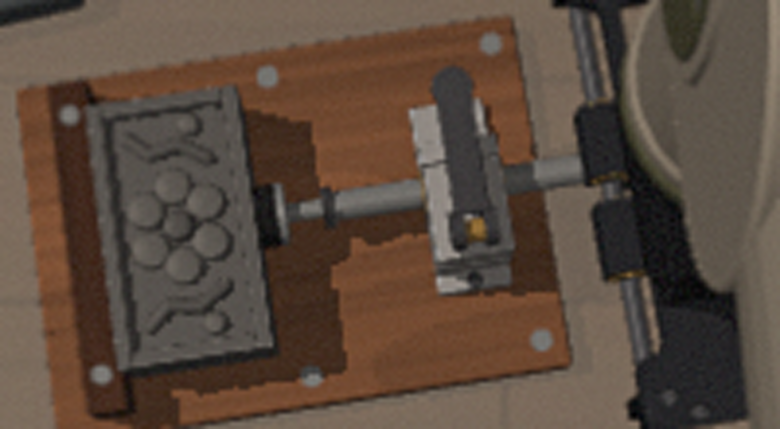

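View pics/c14.png

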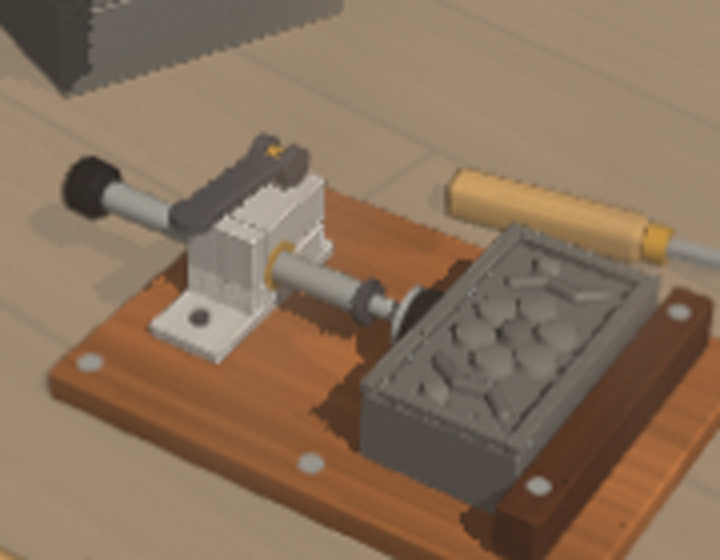

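Lever lies flat over the block, with its round end at (175,218) in the scene crop. The foot is still on the brick, and the brick and rod are unchanged at (185,230) and (270,212) in the top crop. The arm is clear, so I'm handing in.

```bash
python3 -c "
from bench import r
print(r.close_job())"
```

```text
the job is handed in; nothing more can be done
None
```

The brick is flush against the fence with the rod locked on it, but the attempt may fail on force. As the cam lever hit its stop, one wrist reading came to about 129 N, over the 120 N limit.

- **Brick and rod:** I pushed the knob with the closed fingers. The rod alone slid at about 9 N and the sliding brick took about 13 N. At the fence I stopped at 17 N, so the foot bears with about 7–8 N by that difference, which I did not measure directly. In the top picture the brick's front face was 94.6 mm from the board's origin at both ends, against 95 mm for the fence. Brick, foot and rod looked unchanged after the lever closed.
- **Lever:** I swept it over center and down onto the block. The last pictures show it closed, within picture accuracy of 5 degrees above level.
- **Force peaks:** The 129 N reading was about 56 N sideways and 117 N upward, through the fingertips at the end of the stroke. My last downward rows were too large once the lever had snapped down, and I backed off at once. The first touch on the lever also gave about 35 N briefly.
- **Rest:** I handed in at about 15 s with the arm clear of everything. The brush, chisel, rubbing stone and the other two bricks were not touched.

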